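Lock the furnace's sample stage with its locking pin

TASK

Lock the sample stage before the furnace is moved: take the locking pin out of its stand, put its tip through the slot in the top of the red lock housing and slide it gently along the slot until it drops into the hole of the tongue hidden below. Push it fully home, collar flat on the top plate, and leave it standing there, let go. Never press on the housing or the tongue with more than about 40 N, and leave the mouse, the crucible and the marker where they are.

Things in the scene. Friction and masses are not known exactly. Their poses are not given: they have to be found in the camera images.
- pin_grip (a point): Centre of the grip of the loose locking pin (0.10 to 0.15 kg), z up along the pin. The grip is a square aluminium bar 18 x 18 mm, 48 mm tall, its flats across x and y. Below this point: end of grip 24 mm, underside of the collar 29 mm, tip 65 mm. The pin starts upright in the stand's hole, collar on the stand.
- stand_top (a point): Mouth of the hole in the fixed pin stand, a plain grey block 70 x 70 x 46 mm tall; the point is at the centre of its top face, z up. The hole is 13 mm wide and open to the bench.
- housing: Fixed red box, dark top plate, 184 x 114 x 60 mm tall; origin under its centre, x along slot, z up. Inside, 20 mm below the plate's upper face, is the flat top of a black tongue that lies under the whole slot and stays put under light loads. Its one 12 mm hole, deeper than the shank, is on the slot's centre line, unmeasured: 16 mm behind to 16 mm ahead of the slot's centre.
- slot (a point): Centre of the slot in the housing's top plate, at the plate's upper face (60 mm above the bench); x along the slot, z up. The slot is 50 mm long and 13 mm wide, the plate 8 mm thick. With the pin fully home the collar lies on this face, the grip's centre 29 mm above it; a tip still standing on the tongue leaves the pin 16 mm higher.
- pin: The whole locking pin; origin at the centre of its tip, z up along the pin. From the tip up: round steel shank 10 mm across and 36 mm long with a tapered tip, round steel collar 30 mm across and 5 mm thick, square grip 48 mm tall.
- mouse: Black computer mouse, 100 x 56 x 29 mm, loose bystander; origin under its centre.
- crucible: Small white ceramic cup, 48 mm across and 42 mm tall, loose bystander; origin under its centre.
- marker: Black marker pen, about 160 mm long and 14 mm thick, lying, loose bystander; origin under its middle, x along it.
Not all that is in view belongs to the job. There is more than one size of the pin; the job needs the smallest.

How it is judged:
By the outcome, as a careful person would: the job done as asked, in the order asked, and still so for the second after the job is handed in, with the robot touching nothing.
It also fails if it takes over 64 s, if anything falls off the work surface, if the arm or the gripper's body presses on something with over 40 N, if the wrist force passes 120 N, or if a joint passes its speed limit or range.

ROBOT

A 6-joint arm with a two-finger parallel gripper is mounted at the origin on the work surface. World frame = base frame: x ahead of the robot, y to its left, z up, the work surface at z = 0. Lengths are in mm, angles in rad, forces in N, time in s.
With the tool pointing down it reaches from about 275 to 750 mm from the base axis. Payload 10.2 kg.
Tool frame: the origin (TCP) lies between the finger pads; the fingertips stand 22 mm ahead of it and the grasp point (between the pads) lies 3 mm ahead of it (ctrl.nose_length is the distance from the TCP to the fingertips, in mm); y points along the fingers, z is the direction in which the jaws open and shut, and the axes are right-handed (so a half turn about y gives the same grasp; the last joint's range is limited). The gripper opens to 85 mm and grips with 20 to 120 N. Pads are 22 mm wide; open, the fingers measure 114 mm over their backs; the gripper's body (76 mm by 85 mm) begins 54 mm behind the grasp point. The pads swing forward as they close: fully open they stand 13 mm farther back than shut.
Start: joints at [-1.484, 0.313, 1.498, -0, 1.331, -0.223], TCP at [160.043, -500.018, 253.294] pointing down, gripper open.
Joint ranges: [-2.94, 2.94], [-0.97, 2.17], [0.19, 2.56], [-1.23, 4.37], [0.02, 3.11], [-2.88, 2.88]. Speed limits (rad/s): [2.39, 2.39, 3.01, 3.14, 3.14, 3.14].

INTERFACE

Orientations are given as a unit quaternion [w, x, y, z].
In Python, from rig import ctrl, eyes, models gives the robot as it stands.
- The arm moves only by the shell command python3 -m crank 'ROWS' [FORCE]. ROWS is JSON, a list of rows, each an object with "dp": the shift along the tool's x, y, z in mm, a list of three; "roll": the turn about the tool's y in rad; "gripper": the closure in counts, from 0 (fully open) to 255 (shut). A call has 1 to 10 rows; each row is the pose to reach, as a shift and turn from the pose commanded when the call began, along the tool's axes at that moment; what a row does not reach only later rows make up. A row lasts 1/12 s, in which the tool goes at most 41.7 mm and 7.16 degrees, less where a joint would pass 70% of its speed; a pose out of reach is approached as far as the arm can. A call with a gripper value outside its range is refused whole. The fingers move at their own pace and stop on an object; FORCE is the grip in N (left out, the last holds). Time passes only in rows, so rows that repeat a pose let the fingers close. It gives the time, the measured TCP pose, the force and the opening at its end, in the units of the state.
- ctrl.sense(): the state, without advancing time (a new reading comes with each control period).
- eyes.capture(name): name is "scene" or "top"; returns a dict with "color" (400x640x3 uint8, red, green, blue), "fx", "fy", "cx", "cy" (pixels), "R" (3x3) and "t" (3): a world point X has camera coordinates R X + t. Camera axes: x right, y down, z forward; pixel columns grow to the right and rows downward; lengths in mm; the calibration is good to about 2 mm. A picture is of the moment at which its call begins. There is no depth.
- ctrl.finish_job(): hands the job in, once; it reports no verdict.
Trained networks look in a picture, given as the dict that the camera call returned (one of the last four; its "shot" number tells which), for a name from the list of things; names that differ only in an ending like _2 or _b are one class to them, and where a whole thing is asked for, a point or a joint stands for the part that bears it (a point fixed in the world has none). Each returns a list of dicts, best first, with "confidence" (0 to 1); they miss things now and then, are a little off and sometimes report something else, mostly with a low value. They report only what shows in the picture. A call takes as long as a camera call. They do not tell look-alikes from the thing itself.
- models.spot_in(picture, label): "extent" ([centre column, centre row, width, height] in pixels, round what is visible of it).
- models.spot_point(picture, label): "centre" ([column, row] in pixels: a listed point, or the origin of a listed thing).
The state is a dict: "time_s": time; "joints": joint angles; "dq": joint speeds; "tau": joint torques, N m; "eef_pos": TCP position; "ee_rot": TCP orientation; "force": force on the tool from outside, world axes, zero at the start; "wrist_torque": the same for the moment, N m; "grip_width": opening from 0.0 (shut) to 1.0 (fully open).
Only numpy, scipy, OpenCV 4.12 (cv2) and the standard library are available. Lean on these libraries where they do the work, as an engineer would, in place of code of your own. Each camera call takes 0.05 s, during which the arm holds its last target. There are 200 camera calls.

## Working session

There is one attempt and no reset: what is moved stays moved. The work goes in short steps, Python scripts to look and compute and a shell command to move; the robot and the scene stay as the last step left them, time stands still between calls to the robot, and variables do not carry over. Pictures are saved under pics/ and viewed, about 8 in all and at most 12, crops included, and the job is handed in when it is done.

```bash
ls; mkdir -p pics
cat > h.py <<'E'
import numpy as np, cv2
from rig import ctrl, eyes, models
def px(p,X):
    c=p["R"]@np.array(X,float)+p["t"]; return [p["fx"]*c[0]/c[2]+p["cx"],p["fy"]*c[1]/c[2]+p["cy"]]
def at(p,uv,z):
    R=np.array(p["R"]);t=np.array(p["t"]);o=-R.T@t
    d=R.T@np.array([(uv[0]-p["cx"])/p["fx"],(uv[1]-p["cy"])/p["fy"],1.]);return o+d*(z-o[2])/d[2]
def tri(ps,uvs):
    A=[];b=[]
    for p,uv in zip(ps,uvs):
        R=np.array(p["R"]);t=np.array(p["t"]);o=-R.T@t
        d=R.T@np.array([(uv[0]-p["cx"])/p["fx"],(uv[1]-p["cy"])/p["fy"],1.]);d/=np.linalg.norm(d)
        P=np.eye(3)-np.outer(d,d);A.append(P);b.append(P@o)
    return np.linalg.lstsq(np.vstack(A),np.hstack(b),rcond=None)[0]
def save(p,n): cv2.imwrite("pics/"+n,p["color"][:,:,::-1])
E
python3 - <<'E'
from h import *
np.set_printoptions(precision=1,suppress=True)
print(ctrl.sense())
for n in("scene","top"):
    p=eyes.capture(n);save(p,n+"0.png")
    print(n,"cam",-np.array(p["R"]).T@np.array(p["t"]),p["fx"])
    for l,z in(("pin_grip",75),("stand_top",46),("slot",60),("housing",0),("mouse",0),("crucible",0),("marker",0)):
        for r in models.spot_point(p,l)[:4]: print(l,np.array(r["centre"]),round(r["confidence"],2),at(p,r["centre"],z))
E
```

```text
pics
{'time_s': 0.0, 'joints': array([-1.5,  0.3,  1.5, -0. ,  1.3, -0.2]), 'dq': array([ 0., -0.,  0., -0.,  0., -0.]), 'tau': array([ -0. , -41.2, -26. ,  -0. ,   0. ,  -0. ]), 'eef_pos': array([ 160. , -499.8,  252.7]), 'ee_rot': array([ 0.1, -0.1,  0.7, -0.7]), 'force': array([0.2, 0.3, 0.3]), 'wrist_torque': array([ 0.1, -0. , -0. ]), 'grip_width': 0.9986884783118617}
scene cam [ 859.1 -430.   700.1] 449.143365198703
pin_grip [317.9 118.2] 0.97 [425.3 197.7  75. ]
pin_grip [367.6 120.3] 0.96 [519. 250.  75.]
pin_grip [346.9 148.7] 0.81 [528.1 149.9  75. ]
stand_top [347.9 158.7] 0.83 [530.2 152.2  46. ]
slot [261.1 288.7] 0.8 [ 575.2 -188.7   60. ]
housing [265.1 306.4] 0.92 [ 575.4 -188.8    0. ]
housing [248.5 191.7] 0.44 [384.8  -3.1   0. ]
mouse [428.4 248.7] 0.98 [757.5  70.8   0. ]
mouse [246.6 187.7] 0.2 [374.2   3.4   0. ]
crucible [247.  191.9] 0.85 [382.5  -5.2   0. ]
marker [325.7 234.6] 0.91 [579.4  -7.    0. ]
marker [344.3 147.9] 0.72 [482.  218.5   0. ]
top cam [496.3  -7.4 855. ] 430.20233181037656
pin_grip [225.7 280. ] 0.64 [433.4 191.5  75. ]
pin_grip [195.  227.4] 0.55 [528.8 248.7  75. ]
stand_top [251.7 225.9] 0.64 [531.1 150.5  46. ]
slot [431.8 201.3] 0.8 [ 570.4 -186.    60. ]
housing [423.4 198.4] 0.95 [ 582.1 -183.1    0. ]
mouse [291.8 117.3] 0.88 [753.3  77.8   0. ]
crucible [337.5 301.7] 0.65 [382.8  -8.8   0. ]
marker [334.9 198.1] 0.76 [585.8  -7.3   0. ]
marker [426.2 199. ] 0.15 [ 580.8 -188.6    0. ]
```

View pics/scene0.png

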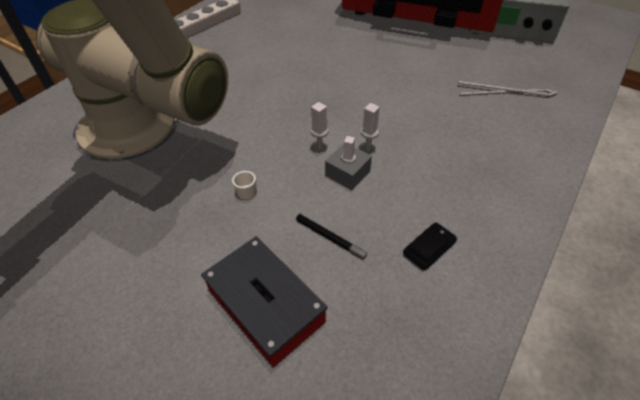

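View pics/top0.png

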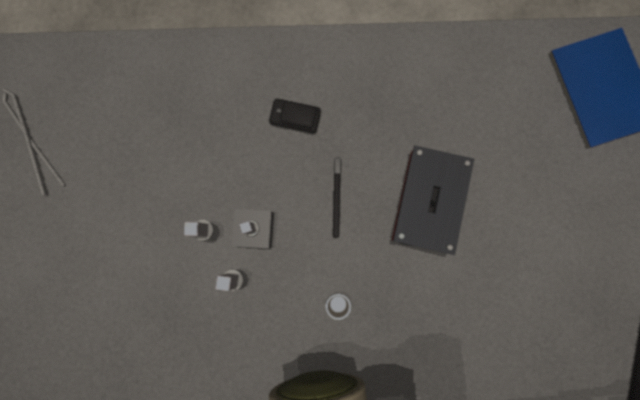

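Run:
```python
import cv2
a=cv2.imread("pics/scene0.png")[70:210,260:430];cv2.imwrite("pics/crop1.png",cv2.resize(a,None,fx=4.2,fy=4.2,interpolation=cv2.INTER_CUBIC))
```

```text
(no output)
```

View pics/crop1.png

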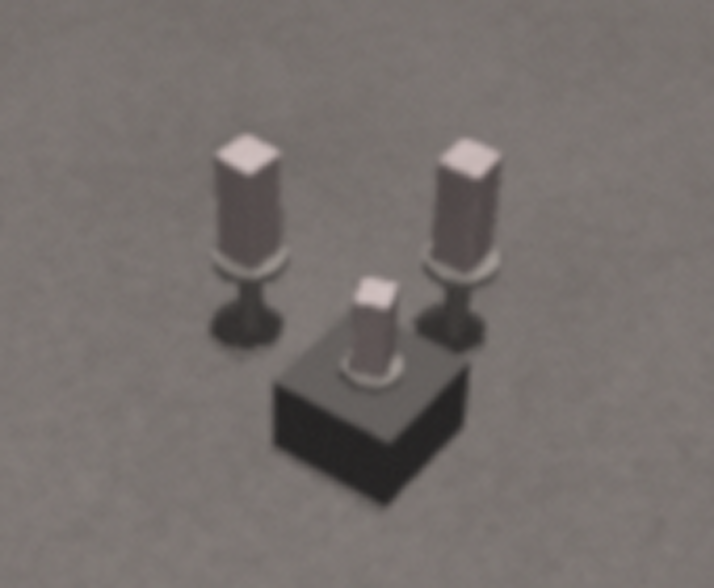

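The candidates in the scene view are two larger pins standing on feet at (318,118) and (368,120), and a small pin at (347,149) in the grey stand. The one in the stand is clearly the smallest and matches the description, so I'll use it. The housing slot is at (262,289). The mouse (428,249), crucible (245,186) and marker (330,235) stay clear of the path. Next I'll measure yaws and refine positions.

```bash
cat > m.py <<'E'
from h import *
from scipy.spatial.transform import Rotation as Ro
np.set_printoptions(precision=1,suppress=True)
S=eyes.capture("scene");T=eyes.capture("top")
def f(l): return [models.spot_point(p,l) for p in(S,T)]
E
python3 - <<'E'
from m import *
s=ctrl.sense();q=s["ee_rot"];print(q,"tool axes cols\n",Ro.from_quat(q[[1,2,3,0]]).as_matrix())
def seg(p,box,fn):
    x0,y0,x1,y1=box;m=fn(cv2.resize(p["color"][y0:y1,x0:x1],None,fx=8,fy=8,interpolation=cv2.INTER_CUBIC).astype(int)).astype(np.uint8)
    n,l,st,c=cv2.connectedComponentsWithStats(m);out=[]
    for i in np.argsort(-st[1:,4])[:4]+1:
        ct=cv2.findContours((l==i).astype(np.uint8),0,2)[0][0];b=cv2.boxPoints(cv2.minAreaRect(ct))
        out.append((st[i,4]/64,(c[i]-3.5)/8+[x0,y0],(b-3.5)/8+[x0,y0]))
    return out
g=lambda im:im.sum(2)/3
b=T["color"][205:250,232:272];print("pin bright",b.max(),np.median(b))
for thr in(150,):
  for a,c,B in seg(T,(236,216,262,240),lambda im:g(im)>thr)[:2]:
    P=np.array([at(T,u,99) for u in B]);print("pin top",a,c,at(T,c,99),[round(np.degrees(np.arctan2(*(P[i+1]-P[i])[[1,0]])),1) for i in range(3)],[np.linalg.norm(P[i+1]-P[i]) for i in range(3)])
for p,box in((T,(424,180,446,218)),(S,(245,272,280,308))):
  for a,c,B in seg(p,box,lambda im:g(im)<32)[:2]:
    P=np.array([at(p,u,60) for u in B]);print("slot",a,c,at(p,c,60),[round(np.degrees(np.arctan2(*(P[i+1]-P[i])[[1,0]])),1) for i in range(3)],[np.linalg.norm(P[i+1]-P[i]) for i in range(3)])
for p,box in((T,(390,140,480,262)),(S,(195,230,335,365))):
  for a,c,B in seg(p,box,lambda im:g(im)>120)[:4]: print("screw",a,c,at(p,c,60))
a=cv2.resize(T["color"][205:295,178:278],None,fx=4,fy=4,interpolation=cv2.INTER_CUBIC)
b=cv2.resize(T["color"][160:250,395:475],None,fx=4,fy=4,interpolation=cv2.INTER_CUBIC)
cv2.imwrite("pics/crop2.png",np.hstack([a,b])[:,:,::-1])
E
```

```text
[ 0.1 -0.1  0.7 -0.7] tool axes cols
 [[-1.   0.   0.3]
 [-0.3  0.  -1. ]
 [-0.  -1.  -0. ]]
pin bright 156 102.0
pin top 38.953125 [245.  226.9] [527.2 151.9  99. ] [np.float64(-73.8), np.float64(-162.7), np.float64(106.2)] [np.float64(11.563133644268682), np.float64(11.692297184129687), np.float64(11.544241965477985)]
slot 39.328125 [433.3 204.5] [ 564.4 -188.5   60. ] [np.float64(-8.0), np.float64(-96.8), np.float64(172.0)] [np.float64(21.254031307395508), np.float64(10.089839324921702), np.float64(21.245161325182348)]
slot 4.96875 [436.5 187.5] [ 596.  -195.7   60. ] [np.float64(-26.1), np.float64(-115.8), np.float64(153.9)] [np.float64(3.7916878902252105), np.float64(7.796326168216603), np.float64(3.7892563032783597)]
slot 215.34375 [262.1 289.9] [ 577.9 -189.5   60. ] [np.float64(82.4), np.float64(-14.9), np.float64(-99.5)] [np.float64(13.651057030439619), np.float64(50.7956947764967), np.float64(13.137283008032096)]
screw 12.234375 [401.2 235.6] [ 508.2 -127.5   60. ]
screw 7.859375 [419.3 152. ] [ 663.3 -166.6   60. ]
screw 7.375 [449.6 247.1] [ 486.  -214.9   60. ]
screw 4.03125 [467.  162.7] [ 641.3 -254.    60. ]
screw 86.75 [318.  282.6] [ 645.2 -129.8   60. ]
screw 71.28125 [202.4 262.9] [ 462.7 -204.7   60. ]
screw 63.734375 [199.9 285. ] [ 488.5 -237.6   60. ]
screw 61.546875 [208.1 254.6] [ 459.3 -187.2   60. ]
```

View pics/crop2.png

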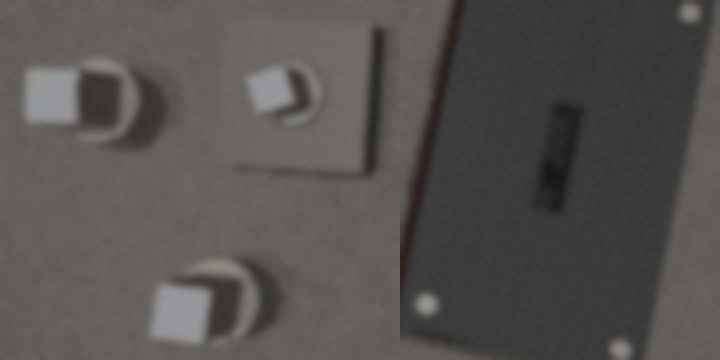

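The crop confirms that the small pin is in the grey stand, at top-view (246,228), with yaw near 16°. The slot runs from about (432,212) to (437,187). A dark patch near (433,203) hints that the hole lies behind the slot's centre. Next I'll work out the move.

```bash
cat > go.py <<'E'
import sys; from h import *
from scipy.spatial.transform import Rotation as Ro
np.set_printoptions(precision=2,suppress=True)
def go(x,y,z,jaw=None):
    s=ctrl.sense();q=s["ee_rot"];M=Ro.from_quat(q[[1,2,3,0]]).as_matrix()
    ja=np.degrees(np.arctan2(M[1,2],M[0,2]))
    print("t",round(s["time_s"],2),"pos",s["eef_pos"],"jaw",round(ja,1),"F",s["force"],"w",round(s["grip_width"],3),"tilt",M[:,1],"q",s["joints"])
    d=M.T@(np.array([x,y,z])-s["eef_pos"]);r=0
    if jaw is not None: r=-np.radians((jaw-ja+90)%180-90) # y points down: roll + turns clockwise
    print("dp",d,"roll",round(r,3))
if __name__=="__main__": go(*map(float,sys.argv[1:]))
E
python3 go.py 528.5 151 190 -74
python3 -m crank '[{"dp":[0,0,0],"roll":0,"gripper":110}]' 40; python3 go.py 528.5 151 190 -74
```

```text
t 0.9 pos [ 160.05 -500.01  253.28] jaw -72.2 F [-0.28  0.49  0.03] w 0.999 tilt [ 0.  0. -1.] q [-1.48  0.31  1.5   0.    1.33 -0.22]
dp [-549.39   63.31 -507.68] roll 0.031
time_s: 0.98
eef_pos: [160.1, -500.0, 253.3]
ee_rot: [0.109, -0.109, 0.699, -0.699]
force: [-0.9, 0.0, -0.2]
grip_width: 0.88
t 0.98 pos [ 160.05 -500.01  253.3 ] jaw -72.2 F [-0.92  0.03 -0.16] w 0.88 tilt [-0.  0. -1.] q [-1.48  0.31  1.5  -0.    1.33 -0.22]
dp [-549.39   63.31 -507.67] roll 0.031
```

```bash
python3 -m crank '[{"dp":[-30,0,-28],"roll":0,"gripper":110},{"dp":[-60,0,-55],"roll":0,"gripper":110},{"dp":[-90,0,-83],"roll":0,"gripper":110},{"dp":[-120,0,-110],"roll":0,"gripper":110},{"dp":[-150,0,-139],"roll":0,"gripper":110},{"dp":[-180,0,-166],"roll":0,"gripper":110},{"dp":[-210,0,-194],"roll":0,"gripper":110},{"dp":[-240,0,-222],"roll":0,"gripper":110},{"dp":[-270,0,-249],"roll":0,"gripper":110},{"dp":[-300,0,-277],"roll":0.03,"gripper":110}]'; python3 go.py 528.5 151 190 -74
```

```text
time_s: 1.82
eef_pos: [361.9, -142.9, 253.6]
ee_rot: [-0.099, 0.098, -0.7, 0.7]
force: [0.4, -0.5, -0.7]
grip_width: 0.567
t 1.82 pos [ 361.86 -142.94  253.63] jaw -74.0 F [ 0.41 -0.5  -0.73] w 0.567 tilt [ 0. -0. -1.] q [-0.68  0.01  1.86  0.    1.27  0.61]
dp [-241.22   63.57 -236.62] roll 0.0
```

```bash
python3 -m crank '[{"dp":[-30,0,-30],"roll":0,"gripper":110},{"dp":[-60,5,-60],"roll":0,"gripper":110},{"dp":[-90,15,-89],"roll":0,"gripper":110},{"dp":[-120,25,-118],"roll":0,"gripper":110},{"dp":[-150,35,-148],"roll":0,"gripper":110},{"dp":[-180,45,-177],"roll":0,"gripper":110},{"dp":[-210,55,-207],"roll":0,"gripper":110},{"dp":[-232,62,-228],"roll":0,"gripper":110},{"dp":[-241,63,-237],"roll":0,"gripper":110},{"dp":[-241,63,-237],"roll":0,"gripper":110}]'; python3 go.py 528.5 151 81 -74
python3 - <<'E'
from m import *
# reprojection of TCP-hanging fingertips & pin for visual check
a=cv2.resize(S["color"][40:200,250:440],None,fx=3.4,fy=3.4,interpolation=cv2.INTER_CUBIC)
cv2.imwrite("pics/c3.png",a[:,:,::-1])
for l,z in(("pin_grip",75),("stand_top",46)):
  for n,p in(("S",S),("T",T)):
    for r in models.spot_point(p,l)[:4]: print(n,l,np.array(r["centre"]),round(r["confidence"],2),at(p,r["centre"],z))
E
```

```text
time_s: 2.65
eef_pos: [527.9, 152.1, 189.2]
ee_rot: [0.099, -0.1, 0.7, -0.7]
force: [-0.4, 0.1, 0.7]
grip_width: 0.572
t 2.65 pos [527.91 152.07 189.17] jaw -73.8 F [-0.45  0.11  0.73] w 0.572 tilt [-0.  0. -1.] q [0.07 0.42 1.51 0.   1.2  1.35]
dp [ -0.38 108.17   1.26] roll 0.004
S pin_grip [368.8 119.8] 0.93 [520.3 252.9  75. ]
S pin_grip [316.8 120.4] 0.81 [427.4 190.2  75. ]
S pin_grip [345.5 147. ] 0.79 [523.1 152.6  75. ]
S pin_grip [263.2 289.1] 0.16 [ 585.  -193.1   75. ]
T pin_grip [248.1 225.9] 0.56 [529.9 151.4  75. ]
S stand_top [348.2 155.9] 0.93 [526.4 159.6  46. ]
T stand_top [252.1 227.5] 0.91 [528.  149.7  46. ]
```

View pics/c3.png

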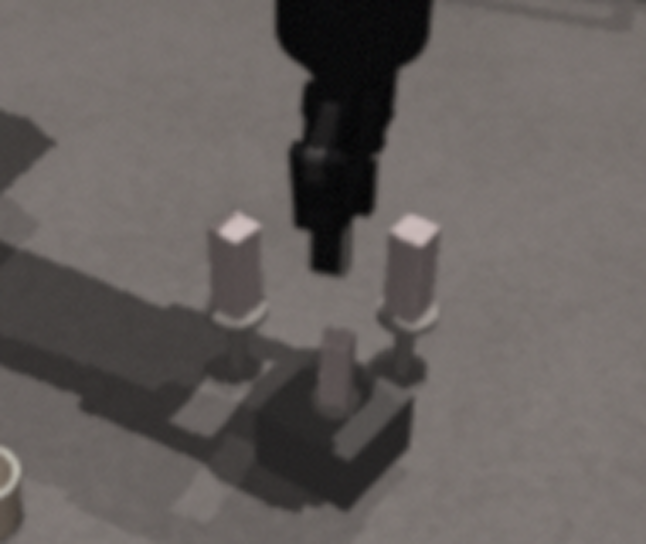

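The view shows the gripper centred over the small pin at full-frame pixel (349,149). I'll descend and close.

```bash
python3 -m crank '[{"dp":[0,20,1],"roll":0,"gripper":110},{"dp":[0,45,1],"roll":0,"gripper":110},{"dp":[0,70,1],"roll":0,"gripper":110},{"dp":[0,90,1],"roll":0,"gripper":110},{"dp":[0,102,1],"roll":0,"gripper":110},{"dp":[0,107,1],"roll":0,"gripper":110},{"dp":[0,107,1],"roll":0,"gripper":110},{"dp":[0,107,1],"roll":0,"gripper":110}]' && python3 -m crank '[{"dp":[0,0,0],"roll":0,"gripper":200},{"dp":[0,0,0],"roll":0,"gripper":255},{"dp":[0,0,0],"roll":0,"gripper":255},{"dp":[0,0,0],"roll":0,"gripper":255},{"dp":[0,0,0],"roll":0,"gripper":255},{"dp":[0,0,0],"roll":0,"gripper":255},{"dp":[0,0,0],"roll":0,"gripper":255},{"dp":[0,0,0],"roll":0,"gripper":255}]' 50; python3 go.py 528.5 151 160 -74
```

```text
time_s: 3.62
eef_pos: [528.1, 148.3, 84.1]
ee_rot: [-0.099, 0.098, -0.7, 0.7]
force: [-0.4, 0.4, -0.8]
grip_width: 0.568
time_s: 4.28
eef_pos: [527.8, 150.0, 84.2]
ee_rot: [0.099, -0.098, 0.701, -0.699]
force: [-1.5, 8.1, 3.2]
grip_width: 0.201
t 4.28 pos [527.77 149.97  84.18] jaw -74.0 F [-1.46  8.08  3.19] w 0.201 tilt [ 0.  0. -1.] q [0.06 0.55 1.62 0.   0.97 1.35]
dp [ -1.11 -75.82  -0.94] roll 0.0
```

```bash
python3 -m crank '[{"dp":[0,-5,0],"roll":0,"gripper":255},{"dp":[0,-15,0],"roll":0,"gripper":255},{"dp":[0,-30,0],"roll":0,"gripper":255},{"dp":[0,-50,0],"roll":0,"gripper":255},{"dp":[0,-75,0],"roll":0,"gripper":255},{"dp":[0,-100,0],"roll":0,"gripper":255},{"dp":[0,-110,0],"roll":0,"gripper":255},{"dp":[0,-110,0],"roll":0,"gripper":255}]'; python3 go.py 575.5 -190 180 75.9
python3 - <<'E'
from m import *
for i in range(5): eyes.capture("scene"); s=ctrl.sense(); print(s["eef_pos"],s["force"])
E
python3 go.py 575.5 -190 180 75.9
```

```text
time_s: 4.95
eef_pos: [528.6, 148.7, 195.6]
ee_rot: [-0.1, 0.097, -0.7, 0.7]
force: [-0.4, -0.4, -1.7]
grip_width: 0.203
t 4.95 pos [528.64 148.74 195.61] jaw -74.0 F [-0.44 -0.44 -1.69] w 0.203 tilt [ 0.  0. -1.] q [ 0.06  0.41  1.51 -0.    1.21  1.35]
dp [ 48.64  15.75 338.49] roll 0.526
[527.1 148.6 191.8] [ 0.  -0.3 -0.7]
[527.1 148.5 191.6] [ 0.5 -0.3 -1.9]
[527.2 148.6 191.7] [-0.4  0.1 -1.2]
[527.3 148.6 191.9] [-0.1 -0.5 -0.5]
[527.5 148.6 192.2] [ 0.5 -0.1 -1.2]
t 5.3 pos [527.46 148.61 192.23] jaw -74.0 F [ 0.54 -0.14 -1.22] w 0.204 tilt [-0. -0. -1.] q [0.06 0.42 1.51 0.   1.21 1.35]
dp [ 47.3   12.17 338.72] roll 0.526
```

```bash
python3 -m crank '[{"dp":[3,0,20],"roll":0.03,"gripper":255},{"dp":[7,0,50],"roll":0.08,"gripper":255},{"dp":[12,0,85],"roll":0.14,"gripper":255},{"dp":[17,0,120],"roll":0.2,"gripper":255},{"dp":[22,0,155],"roll":0.26,"gripper":255},{"dp":[27,0,190],"roll":0.32,"gripper":255},{"dp":[32,0,225],"roll":0.38,"gripper":255},{"dp":[37,0,260],"roll":0.44,"gripper":255},{"dp":[41,0,295],"roll":0.5,"gripper":255},{"dp":[45,4,320],"roll":0.526,"gripper":255}]' && python3 -m crank '[{"dp":[0,5,10],"roll":0,"gripper":255},{"dp":[0,10,16],"roll":0,"gripper":255},{"dp":[0,12,18],"roll":0,"gripper":255},{"dp":[0,12,18],"roll":0,"gripper":255},{"dp":[0,12,18],"roll":0,"gripper":255}]'; python3 go.py 575.5 -190 160 75.9
python3 - <<'E'
from m import *
s=ctrl.sense();print(s["eef_pos"])
r=f("pin_grip");g=[x[0]["centre"] for x in r];print([[(x["centre"],round(x["confidence"],2)) for x in y[:3]] for y in r])
for l in("pin","slot"): print(l,[[(np.round(x["centre"],1),round(x["confidence"],2)) for x in y[:3]] for y in f(l)])
a=cv2.resize(S["color"][180:340,190:350],None,fx=2.5,fy=2.5,interpolation=cv2.INTER_CUBIC)
b=cv2.resize(T["color"][130:290,370:530],None,fx=2.5,fy=2.5,interpolation=cv2.INTER_CUBIC)
cv2.imwrite("pics/c4.png",np.hstack([a,b])[:,:,::-1])
E
```

```text
time_s: 6.13
eef_pos: [573.1, -174.3, 189.2]
ee_rot: [0.088, -0.089, -0.701, 0.702]
force: [1.4, -0.2, -1.2]
grip_width: 0.205
time_s: 6.55
eef_pos: [568.5, -187.6, 177.4]
ee_rot: [-0.086, 0.086, 0.702, -0.702]
force: [0.4, 0.4, -1.1]
grip_width: 0.204
t 6.55 pos [ 568.54 -187.58  177.36] jaw -104.0 F [ 0.35  0.42 -1.14] w 0.204 tilt [-0.  0. -1.] q [-0.51  0.54  1.37  0.    1.24  1.3 ]
dp [-7.34 17.36  0.66] roll 0.001
[ 568.7 -187.7  177.7]
[[([319.2, 118.3], 0.91), ([369.5, 114.8], 0.87), ([260.8, 288.9], 0.64)], [([195.1, 227.6], 0.73), ([225.3, 281.1], 0.57)]]
pin [[(array([254.6, 273.4]), 0.96), (array([317.8, 145.4]), 0.95)], [(array([211.3, 233.6]), 0.62), (array([236.2, 278.5]), 0.59)]]
slot [[(array([261.2, 291.5]), 0.97)], [(array([434.8, 200.3]), 0.77)]]
```

View pics/c4.png

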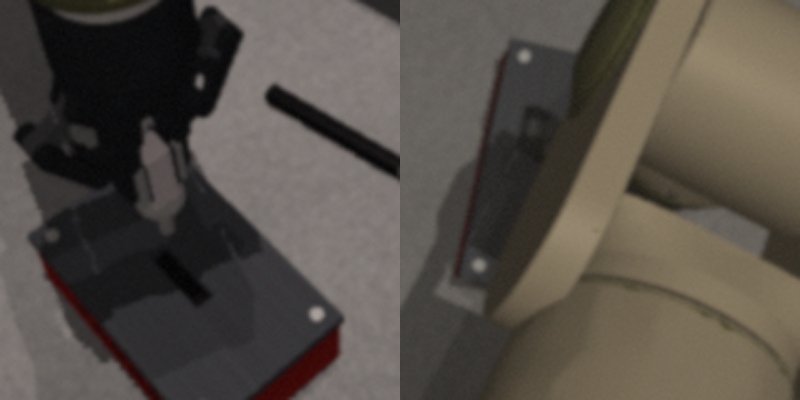

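Only the scene view sees the pin here, with its tip at about (257,273). It sits above the slot's rear end at about (257,283). I'll lower it to just above the plate, behind the slot's centre, and check its alignment.

```bash
python3 -m crank '[{"dp":[2,8,0],"roll":0,"gripper":255},{"dp":[4,18,0],"roll":0,"gripper":255},{"dp":[6,26,0],"roll":0,"gripper":255},{"dp":[6,32,0],"roll":0,"gripper":255},{"dp":[6,35,0],"roll":0,"gripper":255},{"dp":[6,35,0],"roll":0,"gripper":255},{"dp":[6,35,0],"roll":0,"gripper":255}]'; python3 go.py 563 -186.6 140 75.9
cat > see.py <<'E'
from m import *
import sys
s=ctrl.sense();e=s["eef_pos"];print(e,s["force"])
c0=np.array([576.5,-189.3]);ax=np.array([.97,-.244]);n=np.array([.244,.97])
h=float(sys.argv[2]) # tip z
for r in models.spot_point(S,"pin")[:3]:
    X=at(S,r["centre"],h);d=X[:2]-c0;print(np.array(r["centre"]),r["confidence"],X,"s",d@ax,"cross",d@n)
for l in[(-25,-6.5),(-25,6.5),(25,6.5),(25,-6.5)]: print("slot corner px",np.array(px(S,[*(c0+l[0]*ax+l[1]*n),60])))
a=cv2.resize(S["color"][240:320,220:310],None,fx=7,fy=7,interpolation=cv2.INTER_CUBIC)
q=[np.round((np.array(px(S,[*(c0+u*ax+v*n),60]))-[220,240])*7+3).astype(int) for u,v in((-25,-6.5),(-25,6.5),(25,6.5),(25,-6.5))]
for i in range(4): cv2.line(a,tuple(map(int,q[i])),tuple(map(int,q[(i+1)%4])),(0,255,0),1)
t=lambda z:tuple(int(v) for v in (np.array(px(S,[e[0],e[1],z]))-[220,240])*7+3)
cv2.line(a,t(h),t(h+60),(255,255,0),1)
cv2.imwrite("pics/"+sys.argv[1],a[:,:,::-1])
E
python3 see.py c5.png 67
```

```text
time_s: 7.53
eef_pos: [562.8, -187.4, 142.3]
ee_rot: [0.087, -0.087, -0.702, 0.702]
force: [0.9, 0.1, -0.8]
grip_width: 0.213
t 7.53 pos [ 562.78 -187.41  142.28] jaw -104.1 F [ 0.9   0.09 -0.81] w 0.213 tilt [ 0. -0. -1.] q [-0.52  0.56  1.43  0.    1.15  1.3 ]
dp [-0.01  2.28 -0.83] roll -0.0
[ 562.9 -187.5  142.7] [-0.5  0.4 -1.4]
[320.8 146.5] 0.97 [475.3 133.7  67. ] s -176.93756159600485 cross 288.5812336951421
[365.4 150.6] 0.91 [558.4 173.1  67. ] s -105.96900579361561 cross 347.0911167534118
[257.4 283.2] 0.84 [ 567.2 -186.9   67. ] s -9.615833017290264 cross 0.08449708536794862
slot corner px [248.9 281.6]
slot corner px [255.4 276.9]
slot corner px [274.4 297.3]
slot corner px [267.9 302.4]
```

View pics/c5.png

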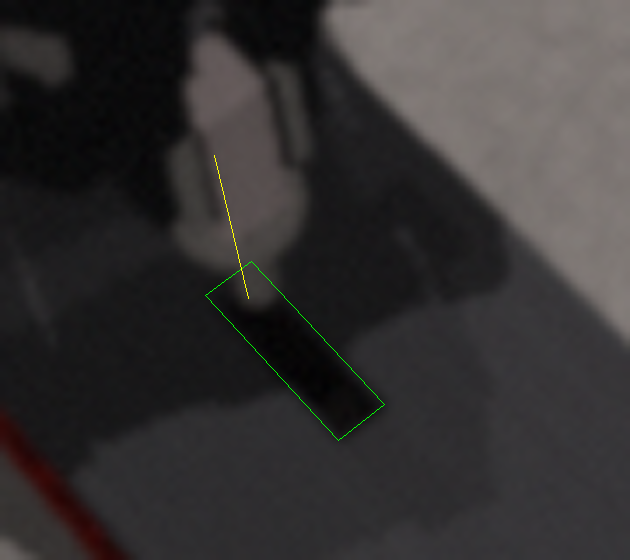

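The overlay shows the tip at about (257,283), inside the slot outline and centred across it to about 0.1 mm in the same camera. It is about 10 mm behind the slot's centre. I'll move it back 5 mm and enter.

```bash
python3 -m crank '[{"dp":[3,0,0],"roll":0,"gripper":255},{"dp":[5,1,0],"roll":0,"gripper":255},{"dp":[5,3,0],"roll":0,"gripper":255},{"dp":[5,5,0],"roll":0,"gripper":255},{"dp":[5,7,0],"roll":0,"gripper":255},{"dp":[5,9,0],"roll":0,"gripper":255},{"dp":[5,10,0],"roll":0,"gripper":255},{"dp":[5,10,0],"roll":0,"gripper":255}]' ; python3 go.py 563 -186.6 113; python3 -m crank '[{"dp":[0,1,0],"roll":0,"gripper":255},{"dp":[0,2,0],"roll":0,"gripper":255},{"dp":[0,3,0],"roll":0,"gripper":255},{"dp":[0,4,0],"roll":0,"gripper":255},{"dp":[0,5,0],"roll":0,"gripper":255},{"dp":[0,5,0],"roll":0,"gripper":255}]'; python3 go.py 563 -186.6 113
```

```text
time_s: 8.35
eef_pos: [557.7, -186.1, 131.9]
ee_rot: [-0.087, 0.087, 0.702, -0.702]
force: [0.2, 0.4, -0.6]
grip_width: 0.205
t 8.35 pos [ 557.75 -186.09  131.94] jaw -104.1 F [ 0.15  0.4  -0.57] w 0.205 tilt [-0.  0. -1.] q [-0.52  0.56  1.45  0.    1.12  1.3 ]
dp [-5.23 18.94 -0.78] roll 0
time_s: 8.85
eef_pos: [557.8, -186.1, 127.1]
ee_rot: [-0.087, 0.087, 0.702, -0.702]
force: [0.6, -0.1, -1.6]
grip_width: 0.205
t 8.85 pos [ 557.76 -186.06  127.06] jaw -104.1 F [ 0.59 -0.15 -1.56] w 0.205 tilt [-0.  0. -1.] q [-0.52  0.57  1.46  0.    1.11  1.3 ]
dp [-5.22 14.06 -0.75] roll 0
```

```bash
for i in 1; do python3 -m crank '[{"dp":[0,1,0],"roll":0,"gripper":255},{"dp":[0,2,0],"roll":0,"gripper":255},{"dp":[0,3,0],"roll":0,"gripper":255},{"dp":[0,4,0],"roll":0,"gripper":255},{"dp":[0,5,0],"roll":0,"gripper":255},{"dp":[0,6,0],"roll":0,"gripper":255},{"dp":[0,7,0],"roll":0,"gripper":255},{"dp":[0,7,0],"roll":0,"gripper":255}]'; done; python3 -m crank '[{"dp":[0,1,0],"roll":0,"gripper":255},{"dp":[0,2,0],"roll":0,"gripper":255},{"dp":[0,3,0],"roll":0,"gripper":255},{"dp":[0,3,0],"roll":0,"gripper":255}]'; python3 go.py 563 -186.6 113
```

```text
time_s: 9.52
eef_pos: [557.7, -186.1, 120.0]
ee_rot: [-0.087, 0.087, 0.702, -0.702]
force: [0.1, -0.1, -1.7]
grip_width: 0.206
time_s: 9.85
eef_pos: [557.8, -186.1, 117.1]
ee_rot: [-0.087, 0.087, 0.702, -0.702]
force: [0.0, -0.5, -1.8]
grip_width: 0.206
t 9.85 pos [ 557.75 -186.08  117.07] jaw -104.1 F [ 0.   -0.54 -1.79] w 0.206 tilt [-0.  0. -1.] q [-0.52  0.58  1.47  0.    1.09  1.3 ]
dp [-5.22  4.06 -0.78] roll 0
```

```bash
python3 -m crank '[{"dp":[0,0.7,0],"roll":0,"gripper":255},{"dp":[0,1.5,0],"roll":0,"gripper":255},{"dp":[0,1.5,0],"roll":0,"gripper":255}]'; python3 -m crank '[{"dp":[0,0.5,0],"roll":0,"gripper":255},{"dp":[0,1,0],"roll":0,"gripper":255},{"dp":[0,1,0],"roll":0,"gripper":255}]'|grep -A9 eef;  python3 -m crank '[{"dp":[0,0.5,0],"roll":0,"gripper":255},{"dp":[0,1,0],"roll":0,"gripper":255},{"dp":[0,1,0],"roll":0,"gripper":255}]'
```

```text
time_s: 10.1
eef_pos: [557.8, -186.1, 115.6]
ee_rot: [-0.087, 0.087, 0.702, -0.702]
force: [-0.2, 0.0, -0.8]
grip_width: 0.21
eef_pos: [557.8, -186.1, 114.7]
ee_rot: [-0.087, 0.087, 0.702, -0.702]
force: [0.7, 0.4, -0.9]
grip_width: 0.207
time_s: 10.6
eef_pos: [557.9, -186.2, 114.0]
ee_rot: [0.087, -0.087, -0.702, 0.702]
force: [-0.6, -0.3, 0.3]
grip_width: 0.206
```

```bash
python3 -m crank '[{"dp":[0,0.4,0],"roll":0,"gripper":255},{"dp":[0,0.8,0],"roll":0,"gripper":255},{"dp":[0,0.8,0],"roll":0,"gripper":255}]'; python3 -m crank '[{"dp":[0,0.3,0],"roll":0,"gripper":255},{"dp":[0,0.5,0],"roll":0,"gripper":255},{"dp":[0,0.5,0],"roll":0,"gripper":255}]'
```

```text
time_s: 10.85
eef_pos: [558.0, -186.2, 113.8]
ee_rot: [0.087, -0.087, -0.702, 0.702]
force: [-1.1, 0.5, 5.8]
grip_width: 0.201
time_s: 11.1
eef_pos: [558.1, -186.2, 113.7]
ee_rot: [0.086, -0.087, -0.702, 0.702]
force: [-3.9, 1.3, 9.3]
grip_width: 0.203
```

```bash
python3 -m crank '[{"dp":[-0.7,0,0],"roll":0,"gripper":255},{"dp":[-1.4,0,0],"roll":0,"gripper":255},{"dp":[-2.1,0,0],"roll":0,"gripper":255},{"dp":[-2.8,0,0],"roll":0,"gripper":255}]'
```

```text
time_s: 11.43
eef_pos: [560.4, -186.9, 113.6]
ee_rot: [0.087, -0.087, -0.702, 0.702]
force: [-6.8, 1.4, 10.4]
grip_width: 0.201
```

```bash
python3 -m crank '[{"dp":[-0.7,0,0],"roll":0,"gripper":255},{"dp":[-1.4,0,0],"roll":0,"gripper":255},{"dp":[-2.1,0,0],"roll":0,"gripper":255},{"dp":[-2.8,0,0],"roll":0,"gripper":255}]'
```

```text
time_s: 11.77
eef_pos: [562.9, -187.8, 113.6]
ee_rot: [0.087, -0.086, -0.701, 0.702]
force: [-4.8, 1.0, 10.3]
grip_width: 0.203
```

```bash
python3 -m crank '[{"dp":[-0.7,0,0],"roll":0,"gripper":255},{"dp":[-1.4,0,0],"roll":0,"gripper":255},{"dp":[-2,0,0],"roll":0,"gripper":255}]'
```

```text
time_s: 12.02
eef_pos: [564.8, -188.1, 113.4]
ee_rot: [0.087, -0.086, -0.702, 0.702]
force: [-5.9, 1.5, 8.8]
grip_width: 0.208
```

```bash
python3 -m crank '[{"dp":[-0.7,0,0],"roll":0,"gripper":255},{"dp":[-1.4,0,0],"roll":0,"gripper":255},{"dp":[-2.1,0,0],"roll":0,"gripper":255}]'
```

```text
time_s: 12.27
eef_pos: [567.2, -188.6, 112.7]
ee_rot: [0.087, -0.087, -0.702, 0.702]
force: [-1.2, 1.7, -1.1]
grip_width: 0.205
```

The vertical force vanished and z dropped, so the tip is at the hole. I'll lower it gently.

```bash
python3 -m crank '[{"dp":[0,0.5,0],"roll":0,"gripper":255},{"dp":[0,1,0],"roll":0,"gripper":255},{"dp":[0,1.5,0],"roll":0,"gripper":255},{"dp":[0,1.5,0],"roll":0,"gripper":255}]'
```

```text
time_s: 12.6
eef_pos: [567.6, -188.6, 111.1]
ee_rot: [0.086, -0.087, -0.702, 0.702]
force: [2.3, 0.2, 0.8]
grip_width: 0.202
```

```bash
python3 -m crank '[{"dp":[-0.3,0.7,0],"roll":0,"gripper":255},{"dp":[-0.5,1.4,0],"roll":0,"gripper":255},{"dp":[-0.5,2,0],"roll":0,"gripper":255},{"dp":[-0.5,2,0],"roll":0,"gripper":255}]'
```

```text
time_s: 12.93
eef_pos: [568.1, -188.6, 109.0]
ee_rot: [0.086, -0.087, -0.702, 0.702]
force: [4.5, -0.7, 0.0]
grip_width: 0.21
```

```bash
python3 -m crank '[{"dp":[-0.5,0.7,0],"roll":0,"gripper":255},{"dp":[-0.8,1.5,0],"roll":0,"gripper":255},{"dp":[-0.8,2.2,0],"roll":0,"gripper":255},{"dp":[-0.8,3,0],"roll":0,"gripper":255},{"dp":[-0.8,3,0],"roll":0,"gripper":255}]'
```

```text
time_s: 13.35
eef_pos: [568.4, -188.7, 105.7]
ee_rot: [-0.087, 0.087, 0.702, -0.702]
force: [3.0, 0.3, -1.7]
grip_width: 0.205
```

```bash
python3 -m crank '[{"dp":[-0.3,1,0],"roll":0,"gripper":255},{"dp":[-0.4,2,0],"roll":0,"gripper":255},{"dp":[-0.4,3,0],"roll":0,"gripper":255},{"dp":[-0.4,4,0],"roll":0,"gripper":255},{"dp":[-0.4,5,0],"roll":0,"gripper":255},{"dp":[-0.4,5,0],"roll":0,"gripper":255}]'
```

```text
time_s: 13.85
eef_pos: [568.6, -188.8, 100.6]
ee_rot: [-0.087, 0.087, 0.702, -0.702]
force: [0.6, 0.9, -1.0]
grip_width: 0.205
```

```bash
python3 -m crank '[{"dp":[0,0.7,0],"roll":0,"gripper":255},{"dp":[0,1.4,0],"roll":0,"gripper":255},{"dp":[0,2.2,0],"roll":0,"gripper":255},{"dp":[0,2.2,0],"roll":0,"gripper":255}]';python3 -m crank '[{"dp":[0,0.5,0],"roll":0,"gripper":255},{"dp":[0,1,0],"roll":0,"gripper":255},{"dp":[0,1,0],"roll":0,"gripper":255},{"dp":[0,1,0],"roll":0,"gripper":255}]'
```

```text
time_s: 14.18
eef_pos: [568.8, -188.9, 98.6]
ee_rot: [-0.087, 0.087, 0.702, -0.702]
force: [0.3, -0.4, -1.3]
grip_width: 0.207
time_s: 14.52
eef_pos: [568.9, -188.9, 98.1]
ee_rot: [0.087, -0.087, -0.702, 0.702]
force: [-1.2, 0.1, 2.6]
grip_width: 0.202
```

```bash
python3 -m crank '[{"dp":[0,0.5,0],"roll":0,"gripper":255},{"dp":[0,1,0],"roll":0,"gripper":255},{"dp":[0,1.5,0],"roll":0,"gripper":255},{"dp":[0,1.5,0],"roll":0,"gripper":255}]'; python3 go.py 568.9 -188.9 97.8
```

```text
time_s: 14.85
eef_pos: [569.0, -188.9, 98.0]
ee_rot: [0.087, -0.087, -0.702, 0.702]
force: [-5.2, 2.6, 14.4]
grip_width: 0.205
t 14.85 pos [ 568.97 -188.92   97.97] jaw -104.1 F [-5.19  2.56 14.43] w 0.205 tilt [ 0. -0. -1.] q [-0.52  0.63  1.44 -0.    1.07  1.3 ]
dp [ 0.08  0.17 -0.01] roll 0
```

The collar is seated: z fell 15.8 mm from the tongue contact and it is firm at 14 N. Now I'll unload, release and retreat straight up.

```bash
python3 -m crank '[{"dp":[0,-1,0],"roll":0,"gripper":255},{"dp":[0,-2,0],"roll":0,"gripper":255},{"dp":[0,-2,0],"roll":0,"gripper":180},{"dp":[0,-2,0],"roll":0,"gripper":110},{"dp":[0,-2,0],"roll":0,"gripper":110},{"dp":[0,-2,0],"roll":0,"gripper":110},{"dp":[0,-2,0],"roll":0,"gripper":110},{"dp":[0,-2,0],"roll":0,"gripper":110}]' && python3 -m crank '[{"dp":[0,-5,0],"roll":0,"gripper":110},{"dp":[0,-15,0],"roll":0,"gripper":110},{"dp":[0,-30,0],"roll":0,"gripper":110},{"dp":[0,-50,0],"roll":0,"gripper":110},{"dp":[0,-75,0],"roll":0,"gripper":110},{"dp":[0,-100,0],"roll":0,"gripper":110},{"dp":[0,-120,0],"roll":0,"gripper":110},{"dp":[0,-130,0],"roll":0,"gripper":110},{"dp":[0,-130,0],"roll":0,"gripper":110}]'
python3 - <<'E'
from m import *
print(ctrl.sense()["force"])
for l,z in(("pin_grip",89),("pin",24),("mouse",0),("crucible",0),("marker",0)):
  for r in models.spot_point(S,l)[:3]: print(l,np.array(r["centre"]),round(r["confidence"],2),at(S,r["centre"],z))
print("expected grip px",px(S,[571.5,-188,89]))
a=cv2.resize(S["color"][150:350,190:470],None,fx=2.8,fy=2.8,interpolation=cv2.INTER_CUBIC)
cv2.imwrite("pics/c6.png",a[:,:,::-1])
E
```

```text
time_s: 15.52
eef_pos: [568.9, -188.9, 98.2]
ee_rot: [-0.087, 0.087, 0.702, -0.702]
force: [-0.1, 0.3, -0.2]
grip_width: 0.568
time_s: 16.27
eef_pos: [569.5, -189.2, 231.2]
ee_rot: [0.085, -0.088, -0.701, 0.702]
force: [0.5, -0.6, 0.2]
grip_width: 0.564
[ 0.4  0.4 -0.4]
pin_grip [365.4 118.9] 0.87 [520.4 236.3  89. ]
pin_grip [318.8 117.4] 0.77 [435.1 186.8  89. ]
pin_grip [255.4 278.2] 0.66 [ 569.2 -190.2   89. ]
pin [262.2 298.3] 0.91 [ 572.  -188.2   24. ]
pin [320.  149.2] 0.88 [452.6 163.8  24. ]
pin [346.3 156.6] 0.17 [512.9 175.4  24. ]
mouse [429.6 245.5] 0.7 [756.4  78.6   0. ]
crucible [262.6 298.3] 0.62 [ 562.4 -179.2   -0. ]
marker [321.1 235.1] 0.83 [572.7 -12.8   0. ]
expected grip px [np.float64(257.4409771906047), np.float64(277.8943006544058)]
```

View pics/c6.png

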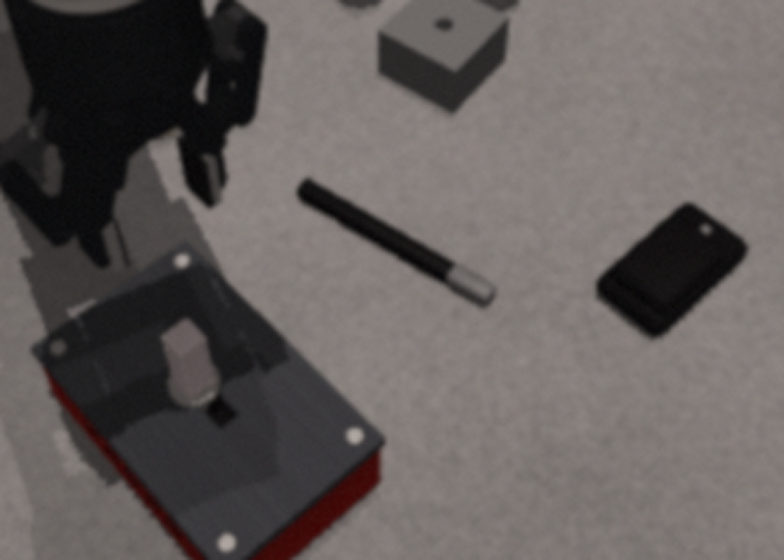

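The pin stands upright with its collar on the plate, grip at about (256,278). The stand is empty, and the marker and mouse have not moved. The gripper hides the crucible in this view, but the arm never went near it. I'm handing the job in.

```bash
python3 -c "
from rig import ctrl
print(ctrl.sense()['force']); print(ctrl.finish_job())"
```

```text
[ 0.35196197 -0.51100069 -0.17931085]
the job is handed in; nothing more can be done
None
```

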